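Draw the slotted divider from the leaning stack and clamp it in the cam vice

TASK

Draw the board with the sawn slot in its top edge out of the leaning stack; the other boards must stay leaning in the stand. Stand it upright, slot upward, in the middle of the vice jaws with its lower edge right down on the vice bed, then swing the lever round until the jaw clamps it firmly, and let go. Leave the spray can, the jar and the cup standing where they are.

Things in the scene. Friction and masses are not known exactly. Their poses are not given: they have to be found in the camera images.
- slotted_board_centre (a point): The plywood board to clamp: 150 wide x 140 high x 12 mm thick, 0.16 kg or so, with a slot 14 mm wide and 62 mm deep sawn down from the middle of its top edge, leaving a horn 68 mm wide on either side. Point: the board's centre, half-way up and in mid-thickness, 70 mm from its lower and upper edges. Axes: x through the thickness, y along the width, z up the board towards the slotted edge.
- tall_plain_board_centre (a point): Plain plywood board 76 wide x 132 high x 12 mm thick in the same stack. Point: its centre, 66 mm from its lower edge; axes as for the slotted board.
- wide_board_centre (a point): Plain low plywood board 150 wide x 84 high x 12 mm thick in the same stack. Point: its centre, 42 mm from its lower edge; axes as for the slotted board.
- small_board_centre (a point): Plain low plywood board 116 wide x 76 high x 12 mm thick in the same stack. Point: its centre, 38 mm from its lower edge; axes as for the slotted board. The plain boards weigh 70 to 100 g; a knock against the stack throws those in front off their lean.
- stand: Wooden offcut stand fixed to the bench, 165 deep (x) x 190 wide (y) mm. The four boards lean face to face against its back in any order, 17 degrees from vertical, each up to 15 mm off to one side, feet on its floor 12 mm above the bench. Origin: bench level, centre of the base; x from the front lip to the back, z up. The back is 72 mm high and rises from the floor at x = 24 mm, leaning along +x.
- vice: Cam vice fixed to the bench, jaws 104 to 110 mm wide (y). Origin: bench level, middle of its base; x points square from the moving jaw to the fixed jaw, whose face stands at x = 35 mm; y along the jaws, z up. The flat bed for the board is 30 mm above the bench, the jaws' tops 72 mm. The moving jaw's face is 26 mm from the fixed one with the lever at 0 and closes 9.6 mm per rad of lever.
- lever_knob (a point): Upright black round knob, 19 mm in diameter and 47 mm high, at the end of the vice's lever. Point: its axis, 25 mm above its lower end, 88 mm above the bench. The lever bar below it reaches no higher than 63 mm above the bench. The knob may turn in the grip as the lever swings.
- lever_pivot (a point): Vertical axis about which the lever swings, 65 mm from the fixed jaw's face on the -x side of the vice; point level with the knob's. The knob's axis runs on a circle of 85 mm radius about it.
- lever (a joint): Angle of the cam lever, rad: 0 = jaw fully open, growing counter-clockwise seen from above, at most 1.8. The eccentric drives the moving jaw toward the fixed jaw as the lever turns; it meets a 12 mm board at about 1.45. It takes 4 to 5 N at the knob to move, stays where it is left, and holds the jaw's pressure; some 10 N at the knob clamps well.
- spray_can: Spray can, 67 mm diameter x 205 mm high, stands beside the stack. Origin: centre of its underside.
- screw_jar: Jar with red lid, 66 mm diameter x 100 mm high, stands on the other side of the stack. Origin: centre of its underside.
- old_cup: Cup with a handle, 80 x 114 x 94 mm high, stands behind the vice. Origin: centre of its underside.
Not all that is in view belongs to the job. Leave any yellow look-alike of the part that bears tall_plain_board_centre alone.

How it is judged (in metres and radians):
At the end, for the whole second after the job is handed in: Slotted board upright in the vice within 0.06 rad, slot up, foot within 3.5 mm of the bed, within 20 mm of the jaws' middle, clamped (forces on the vice over 12 N). The other boards are in the stand, leaning under 0.65 rad; can, jar and cup moved under 30 mm (z of slotted_board_centre in the frame of vice between 0.096 and 0.1035 m and y of slotted_board_centre in the frame of vice between -0.02 and 0.02 m and x of slotted_board_centre in the frame of vice between 0.023 and 0.035 m and angle between slotted_board_centre's own z axis and vertical below 0.06 rad and contact force between vice and anything else above 12 N and angle between each of tall_plain_board_centre, wide_board_centre, small_board_centre's own z axis and vertical below 0.65 rad and distance between tall_plain_board_centre and stand below 0.11 m and distance between each of wide_board_centre, small_board_centre and stand below 0.09 m and distance of each of spray_can, screw_jar, old_cup from where it was at the start of the episode below 0.03 m); the robot touches nothing.
It fails at once if one of the other boards topples or is lifted out of the stand (angle between any of tall_plain_board_centre, wide_board_centre, small_board_centre's own z axis and vertical above 0.7 rad or height (world z) of tall_plain_board_centre above 0.125 m or height (world z) of any of wide_board_centre, small_board_centre above 0.1 m).
It fails at once if the can, the jar or the cup is knocked over or shoved away (angle between any of spray_can, screw_jar, old_cup's own z axis and vertical above 0.4 rad or distance of any of spray_can, screw_jar, old_cup from where it was at the start of the episode above 0.04 m).
It also fails if it takes over 64 s, if anything falls off the work surface, if the arm or the gripper's body presses on something with over 40 N, if the wrist force passes 120 N, or if a joint passes its speed limit or range.

ROBOT

A 7-joint arm with a two-finger parallel gripper is mounted at the origin on a cart in front of the work surface, level with it; the furniture and walls round the work are solid. World frame = base frame: x ahead of the robot, y to its left, z up, the work surface at z = 0. Lengths are in m, angles in degrees, forces in N, time in s.
With the tool pointing down it reaches from about 0.425 to 0.8 m from the base axis. Payload 8.3 kg.
Tool frame: the origin (TCP) lies midway between the tips of the shut fingers; the grasp point (between the pads) lies 19 mm behind it; z points along the fingers, y is the line along which they close (so a half turn about z gives the same grasp; the last joint's range is limited). The gripper opens to 85 mm and grips with 20 to 120 N. Pads are 22 mm wide; open, the fingers measure 114 mm over their backs; the gripper's body (76 mm by 85 mm) begins 54 mm behind the grasp point. The pads swing forward as they close: fully open they stand 13 mm farther back than shut.
Start: joints at [63.547, 21.967, 0.94, 78.501, -0.361, 79.538, -2.664], TCP at [0.243, -0.576, 0.231] pointing down, gripper open.
Joint ranges: [-169.22, 169.22], [-14.56, 117.87], [-87.37, 89.26], [10.42, 133.3], [-82.24, 262.24], [0.94, 117.77], [-172.7, 172.7]. Speed limits (degrees/s): [136.94, 136.94, 172.46, 172.46, 180, 180, 180].

INTERFACE

Orientations are given as a 3x3 rotation matrix whose columns are the frame's x, y, z axes.
In Python, from plant import telemetry, imaging, sign_off gives the robot as it stands.
- The arm moves only by the shell command python3 -m creep 'ROWS' [FORCE]. ROWS is a JSON object of lists of equal length, an entry for each row: "dp": the shift along the tool's x, y, z in units of 40 mm (1.0 is 40 mm), a list of three; "spin": the turn about the tool's z in degrees; "jaw": the closure, from -1 (fully open) to 1 (shut). In form: {"dp": [[x, y, z], ...], "spin": [spin, ...], "jaw": [jaw, ...]}. A call has 1 to 12 rows; each row shifts and turns the commanded pose from where the row before left it, along the tool's axes as they then stand; what a row does not reach is not made up. A row lasts 1/10 s, in which the tool goes at most 50 mm and 8.59 degrees, less where a joint would pass 70% of its speed; a pose out of reach is approached as far as the arm can. A call is refused whole if a number of a shift passes 1 or a number of a turn 8.59, either way. A call with a gripper value outside its range is refused whole. The fingers move at their own pace and stop on an object; FORCE is the grip in N (left out, the last holds). Time passes only in rows, so rows that do not move let the fingers close. It gives the time, the measured TCP pose, the force, the opening and the grip force at its end, in the units of the state.
- telemetry.observe(): the state, without advancing time (a new reading comes with each control period).
- imaging.snapshot(name): name is "scene" or "top" or "wrist"; returns (picture, depth): 400x640x3 uint8, red, green, blue; 400x640 float32, m along the optical axis (not along the pixel's ray), 0 where there is no reading.
- imaging.calibration(name): a dict with "fov_y" (degrees; the focal length in pixels is half the picture's height over the tangent of half this angle, whatever the lens; pixels are square), "cx", "cy" (the principal point, pixels), "k1" (the pictures are not rectified: a ray, as slopes to the right and down, at radius r is drawn at 1 + k1 r^2 times it, then the intrinsics apply), "position" and "orientation" of the camera in the world; the wrist camera has in their place "tool_from_camera" (4x4, takes a point from camera to tool coordinates, whose origin is the TCP and whose axes are the flange's). Camera axes: x right, y down, z forward; pixel columns grow to the right and rows downward; lengths in m; the calibration is good to about 2 mm. A picture is of the moment at which its call begins: read the wrist's pose just before it. calibration takes no time and is no camera call.
- sign_off(): hands the job in; it is judged then, once.
The state is a dict: "t": time; "q": joint angles; "joint_velocities": joint speeds; "tau": joint torques, N m; "eef_pos": TCP position; "orientation": TCP orientation; "contact_force": force on the tool from outside, world axes, zero at the start; "moment": the same for the moment, N m; "grip_width": opening from 0.0 (shut) to 1.0 (fully open); "gripper_force": force on a finger pad.
Only numpy, scipy, OpenCV 4.12 (cv2) and the standard library are available. Lean on these libraries where they do the work, as an engineer would, in place of code of your own. Each camera call takes 0.05 s, during which the arm holds its last target. There are 200 camera calls.

## Working session

There is one attempt and no reset: what is moved stays moved. The work goes in short steps, Python scripts to look and compute and a shell command to move; the robot and the scene stay as the last step left them, time stands still between calls to the robot, and variables do not carry over. Pictures are saved under pics/ and viewed, at most 10 in all, crops included, and the job is handed in when it is done.

```bash
mkdir -p pics; ls; cat > h.py <<'E'
import numpy as np, cv2
from plant import telemetry, imaging
def snap(n):
    s=telemetry.observe(); im,d=imaging.snapshot(n); c=imaging.calibration(n)
    if 'position' in c:
        R=np.array(c['orientation']);p=np.array(c['position'])
    else:
        T=np.array(c['tool_from_camera']);Rt=np.array(s['orientation']);R=Rt@T[:3,:3];p=Rt@T[:3,3]+np.array(s['eef_pos'])
    return im,d,c,R,p
def rays(c,uv):
    uv=np.atleast_2d(np.array(uv,float));f=200/np.tan(np.radians(c['fov_y']/2))
    K=np.array([[f,0,c['cx']],[0,f,c['cy']],[0,0,1]])
    s=cv2.undistortPoints(uv.reshape(-1,1,2),K,np.array([c['k1'],0,0,0,0.])).reshape(-1,2)
    return np.c_[s,np.ones(len(s))]
def world(S,uv):
    im,d,c,R,p=S;uv=np.atleast_2d(uv);z=np.array([d[int(v),int(u)] for u,v in uv])
    return (rays(c,uv)*z[:,None])@R.T+p
def cloud(S):
    im,d,c,R,p=S;v,u=np.mgrid[0:400,0:640];r=rays(c,np.c_[u.ravel(),v.ravel()])
    return ((r*d.reshape(-1,1))@R.T+p).reshape(400,640,3)
def onplane(S,uv,z):
    im,d,c,R,p=S;r=rays(c,uv)@R.T;return p+r*((z-p[2])/r[:,2])[:,None]
def save(S,name,crop=None,k=1):
    im=S[0][:,:,::-1]
    if crop: a,b,e,f=crop;im=im[b:f,a:e]
    cv2.imwrite('pics/'+name,cv2.resize(im,None,fx=k,fy=k,interpolation=cv2.INTER_CUBIC))
E
python3 - <<'E'
from h import *
import pickle
D={n:snap(n) for n in('top','scene')}
pickle.dump(D,open('d.pkl','wb'))
for n in D: save(D[n],n+'0.png'); print(n,D[n][2],(D[n][1]>0).mean())
print(telemetry.observe())
E
```

```text
pics
top {'fov_y': 45.840208855078146, 'cx': 321.4242680939078, 'cy': 205.34021565302254, 'k1': -0.11639026083088218, 'position': array([0.32305414, 0.00532824, 1.52388401]), 'orientation': array([[ 0.0197611 , -0.98157092,  0.19007373],
       [-0.99974936, -0.02140034, -0.00657537],
       [ 0.01052183, -0.18989615, -0.9817478 ]])} 0.996046875
scene {'fov_y': 49.831064261038556, 'cx': 320.1891786457462, 'cy': 193.8427476216937, 'k1': -0.10964586128618403, 'position': array([-0.14437808,  0.49406061,  0.97976649]), 'orientation': array([[-0.54394456, -0.60539572,  0.58105107],
       [-0.83907496,  0.38514844, -0.38420554],
       [ 0.00880547, -0.69653191, -0.71747178]])} 0.99599609375
{'t': 0.1, 'q': array([63.54539208, 22.01291295,  0.93844433, 78.55574338, -0.36234122,
       79.53722776, -2.66413328]), 'joint_velocities': array([-0.07900082, -0.11591285,  0.10003832, -0.15394864,  0.08693561,
       -0.00572018, -0.02482557]), 'tau': array([ 2.34631843e-03, -6.29141808e+01,  8.47104974e-01, -3.72758496e+01,
        1.67314871e-02,  1.04787192e-02, -7.25794575e-05]), 'eef_pos': array([ 0.24257129, -0.5755146 ,  0.23034831]), 'orientation': array([[ 9.21497547e-01,  3.88383540e-01, -7.04160630e-04],
       [ 3.88384178e-01, -9.21496059e-01,  1.65610474e-03],
       [-5.67742268e-06, -1.79958131e-03, -9.99998381e-01]]), 'contact_force': array([-0.16313133,  0.32726437,  0.1605616 ]), 'moment': array([-0.02944755, -0.00398684,  0.05835153]), 'gripper_force': 0.0, 'grip_width': 1.0005775962655072}
```

View pics/top0.png

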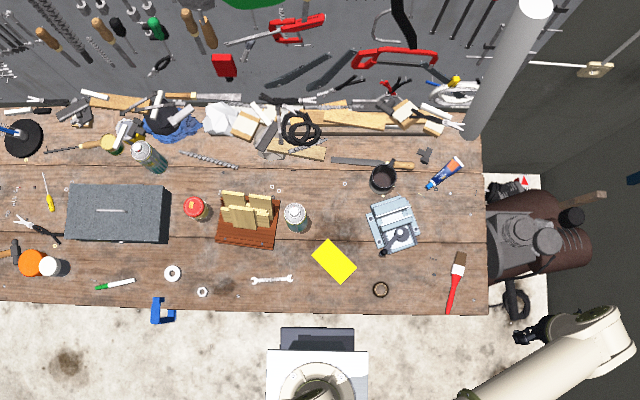

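View pics/scene0.png

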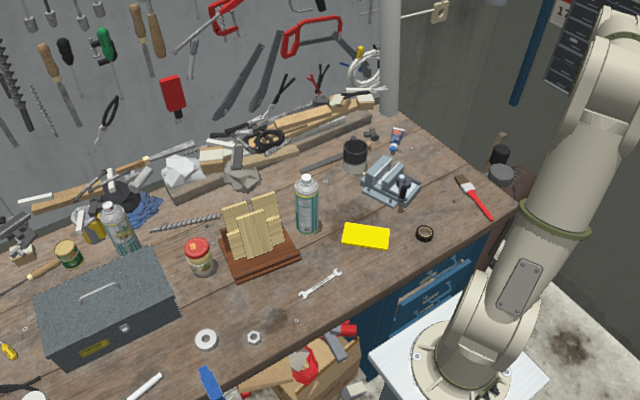

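View crops.

The stack is at top px (248,218), with the jar at (197,208) and the can at (296,215). The vice is at (395,222) and the cup at (383,178). The slotted board looks rearmost in the stack.

```bash
python3 - <<'E'
from h import *
import pickle
D=pickle.load(open('d.pkl','rb'))
a=cv2.resize(D['top'][0][175:260,180:330],(800,453),interpolation=cv2.INTER_CUBIC)
a=a[:, :, ::-1]; 
S=D['scene'][0][160:290,205:335][:,:,::-1]
V=D['top'][0][185:265,350:435][:,:,::-1]
V2=D['scene'][0][135:220,345:430][:,:,::-1]
def r(i,w,h): return cv2.resize(i,(w,h),interpolation=cv2.INTER_CUBIC)
T=D['top'][0][180:260,205:315][:,:,::-1]
cv2.imwrite('pics/c0.png',np.vstack([np.hstack([r(T,412,300),r(S,300,300)]),np.hstack([r(V,319,300),r(V2,393,300)])]))
C=cloud(D['top'])
# heights along stack
for v in range(186,250,3): print(v,[tuple((C[v,u]*1000).round().astype(int)) for u in (228,240,248,256,266)])
E
```

```text
186 [(np.int64(676), np.int64(306), np.int64(3)), (np.int64(678), np.int64(266), np.int64(0)), (np.int64(678), np.int64(239), np.int64(2)), (np.int64(679), np.int64(213), np.int64(-1)), (np.int64(679), np.int64(180), np.int64(3))]
189 [(np.int64(667), np.int64(306), np.int64(0)), (np.int64(667), np.int64(265), np.int64(1)), (np.int64(669), np.int64(240), np.int64(-5)), (np.int64(670), np.int64(213), np.int64(-5)), (np.int64(670), np.int64(180), np.int64(-5))]
192 [(np.int64(623), np.int64(275), np.int64(152)), (np.int64(658), np.int64(266), np.int64(-3)), (np.int64(659), np.int64(239), np.int64(-5)), (np.int64(659), np.int64(213), np.int64(-4)), (np.int64(659), np.int64(179), np.int64(-1))]
195 [(np.int64(616), np.int64(277), np.int64(141)), (np.int64(615), np.int64(239), np.int64(150)), (np.int64(648), np.int64(239), np.int64(-3)), (np.int64(616), np.int64(191), np.int64(151)), (np.int64(650), np.int64(179), np.int64(-5))]
198 [(np.int64(610), np.int64(279), np.int64(124)), (np.int64(609), np.int64(241), np.int64(137)), (np.int64(635), np.int64(236), np.int64(11)), (np.int64(608), n
[... 3381 characters left out ...]
243 [(np.int64(486), np.int64(294), np.int64(7)), (np.int64(486), np.int64(253), np.int64(19)), (np.int64(486), np.int64(227), np.int64(26)), (np.int64(486), np.int64(200), np.int64(32)), (np.int64(488), np.int64(169), np.int64(23))]
246 [(np.int64(478), np.int64(295), np.int64(-1)), (np.int64(478), np.int64(256), np.int64(0)), (np.int64(478), np.int64(228), np.int64(13)), (np.int64(478), np.int64(202), np.int64(14)), (np.int64(478), np.int64(169), np.int64(25))]
249 [(np.int64(468), np.int64(295), np.int64(-1)), (np.int64(469), np.int64(256), np.int64(-4)), (np.int64(469), np.int64(229), np.int64(4)), (np.int64(470), np.int64(204), np.int64(-1)), (np.int64(470), np.int64(170), np.int64(7))]
```

View pics/c0.png

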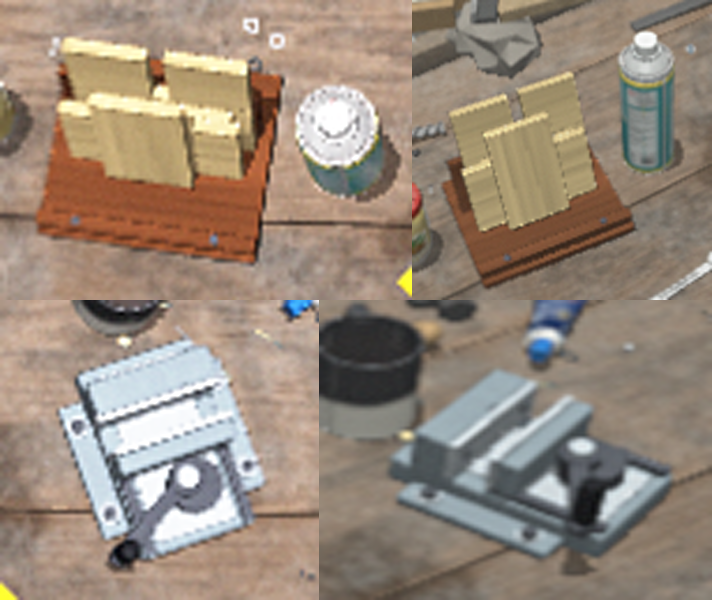

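Reading the stack from the front: the tall board, then two low boards, then the slotted board at the rear with both horns showing above the low ones. I'll compute rough positions, then go and look from near.

```bash
python3 - <<'E'
from h import *
import pickle
np.set_printoptions(precision=4,suppress=True)
D=pickle.load(open('d.pkl','rb'));S=D['top']
print('pivot,knob',onplane(S,[[400.1,232.4]],.085),onplane(S,[[383.3,252.1]],.11))
print('can top',onplane(S,[[205+337/3.745,180+117/3.745]],.205),'jar',onplane(S,[[193,205]],.1))
# slotted top edge corners in crop (top rear edge, z~.15): left,right
for n,p in dict(SL=(64,38),SLr=(152,52),SRl=(166,55),SR=(250,62)).items(): print(n,onplane(S,[[205+p[0]/3.745,180+p[1]/3.745]],.150))
for n,p in dict(TL=(90,95),TR=(190,108)).items(): print(n,onplane(S,[[205+p[0]/3.745,180+p[1]/3.745]],.142))
for n in D:
  C=cloud(D[n]).reshape(-1,3);g=(C[:,2]>.1)&(C[:,2]<.17)&(C[:,0]>.54)&(C[:,0]<.68)&(C[:,1]>.14)&(C[:,1]<.3)
  print(n,g.sum(),C[g].min(0),C[g].max(0))
s=telemetry.observe();print(imaging.calibration('wrist'))
E
```

```text
pivot,knob [[ 0.522  -0.2484  0.085 ]] [[ 0.4579 -0.1926  0.11  ]]
can top [[0.5597 0.071  0.205 ]] jar [[0.5912 0.3919 0.1   ]]
SL [[0.6288 0.2936 0.15  ]]
SLr [[0.6188 0.2225 0.15  ]]
SRl [[0.6166 0.2112 0.15  ]]
SR [[0.6124 0.1441 0.15  ]]
TL [[0.5845 0.2716 0.142 ]]
TR [[0.5757 0.1912 0.142 ]]
top 776 [0.5569 0.1466 0.1   ] [0.63   0.2991 0.1584]
scene 1291 [0.5528 0.1483 0.1001] [0.6277 0.2996 0.1515]
{'fov_y': 61.277525448812376, 'cx': 313.5255817467429, 'cy': 202.20918716484587, 'k1': -0.006226363705527747, 'tool_from_camera': array([[ 0.0002, -0.9506, -0.3105,  0.0789],
       [ 1.    ,  0.0005, -0.0008,  0.0006],
       [ 0.0009, -0.3105,  0.9506, -0.1425],
       [ 0.    ,  0.    ,  0.    ,  1.    ]])}
```

```bash
python3 -m creep '{"dp":[[0.85,-0.4,0],[0.85,-0.4,0],[0.85,-0.4,0],[0.85,-0.4,0],[0.85,-0.4,0],[0.85,-0.4,0],[0.85,-0.4,0],[0.85,-0.4,0],[0.85,-0.4,0],[0.85,-0.4,0],[0.85,-0.4,0],[0.85,-0.4,0]],"spin":[0,0,0,0,0,0,0,0,0,0,0,0],"jaw":[-1,-1,-1,-1,-1,-1,-1,-1,-1,-1,-1,-1]}' 
python3 -m creep '{"dp":[[0,0,0],[0,0,0]],"spin":[0,0],"jaw":[-1,-1]}'
python3 - <<'E'
from h import *
import pickle
S=snap('wrist');pickle.dump(S,open('w.pkl','wb'));save(S,'w0.png',None,1.25);print(telemetry.observe()['q'])
E
```

```text
t: 1.3
eef_pos: [0.5447, -0.2393, 0.2309]
orientation: [[0.922, 0.388, -0.001], [0.388, -0.922, 0.0], [-0.001, -0.001, -1.0]]
contact_force: [0.3, 0.6, 0.7]
grip_width: 0.998
gripper_force: 0.0
t: 1.5
eef_pos: [0.5444, -0.2394, 0.2306]
orientation: [[0.921, 0.391, -0.001], [0.391, -0.921, 0.001], [-0.001, -0.001, -1.0]]
contact_force: [-0.8, -0.2, -0.6]
grip_width: 1.0
gripper_force: 0.0
[ 30.65240076  18.89056225 -12.82961921  83.05388234   4.23009561
  78.58758032 -49.49636496]
```

View pics/w0.png

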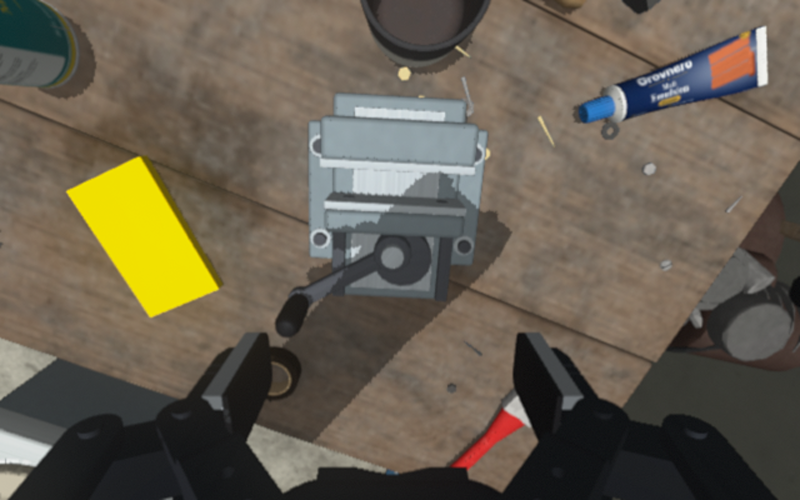

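The wrist picture, at 1.25x scale, shows these points:
- Fixed jaw inner top edge: about (320,165) to (476,172).
- Moving jaw top edge: about (327,210) to (466,214).
- Pivot: (391,257).
- Knob top: (288,322).

```bash
python3 - <<'E'
from h import *
import pickle
np.set_printoptions(precision=4,suppress=True)
S=pickle.load(open('w.pkl','rb'))
im=S[0][85:255,215:405][:,:,::-1]
cv2.imwrite('pics/w0c.png',cv2.resize(im,None,fx=3.5,fy=3.5,interpolation=cv2.INTER_CUBIC))
for n,p,z in [('FL',(320,165),.072),('FR',(476,172),.072),('ML',(327,210),.072),('MR',(466,214),.072),('piv',(391,257),.08),('knobtop',(293,300),.11)]:
  q=np.array([p])/1.25; print(n,onplane(S,q,z),world(S,q))
C=cloud(S)
for u in (280,310,350): print(u,[tuple((C[v,u]*1000).round().astype(int).tolist()) for v in range(92,220,5)])
E
```

```text
FL [[ 0.5665 -0.1754  0.072 ]] [[ 0.5663 -0.1752  0.071 ]]
FR [[ 0.605  -0.2785  0.072 ]] [[ 0.6026 -0.292   0.0132]]
ML [[ 0.5381 -0.1911  0.072 ]] [[ 0.5373 -0.1909  0.0687]]
MR [[ 0.575  -0.2853  0.072 ]] [[ 0.5747 -0.2858  0.07  ]]
piv [[ 0.5256 -0.2469  0.08  ]] [[ 0.5223 -0.2483  0.0694]]
knobtop [[ 0.4804 -0.1937  0.11  ]] [[ 0.4655 -0.192   0.0813]]
280 [(604, -179, 28), (602, -184, 71), (598, -186, 73), (594, -187, 72), (591, -189, 73), (587, -190, 73), (583, -192, 71), (579, -193, 70), (575, -195, 71), (564, -194, 28), (617, -209, 373), (554, -198, 28), (550, -200, 28), (550, -202, 52), (550, -204, 71), (545, -206, 71), (541, -208, 72), (537, -210, 71), (532, -211, 71), (515, -214, 27), (510, -216, 28), (504, -218, 27), (499, -220, 28), (494, -222, 28), (501, -222, 60), (496, -224, 60)]
310 [(616, -206, 30), (612, -208, 71), (608, -209, 72), (604, -211, 71), (601, -212, 72), (597, -214, 72), (593, -216, 72), (589, -217, 71), (585, -219, 72), (576, -222, 31), (571, -224, 29), (567, -226, 31), (562, -228, 31), (559, -230, 40), (559, -230, 65), (556, -231, 71), (551, -233, 70), (547, -235, 71), (543, -237, 70), (538, -239, 71), (532, -241, 62), (528, -243, 66), (525, -244, 70), (520, -246, 69), (516, -248, 71), (508, -251, 62)]
350 [(631, -241, 30), (626, -239, 68), (622, -241, 71), (618, -242, 73), (614, -244, 71), (610, -246, 72), (607, -248, 72), (603, -250, 73), (599, -252, 70), (595, -253, 72), (587, -261, 31), (583, -264, 30), (578, -266, 31), (573, -268, 28), (572, -266, 55), (570, -265, 71), (566, -267, 69), (562, -269, 71), (558, -271, 71), (553, -273, 70), (539, -284, 28), (534, -287, 28), (529, -289, 28), (524, -290, 31), (520, -292, 34), (515, -294, 35)]
```

View pics/w0c.png

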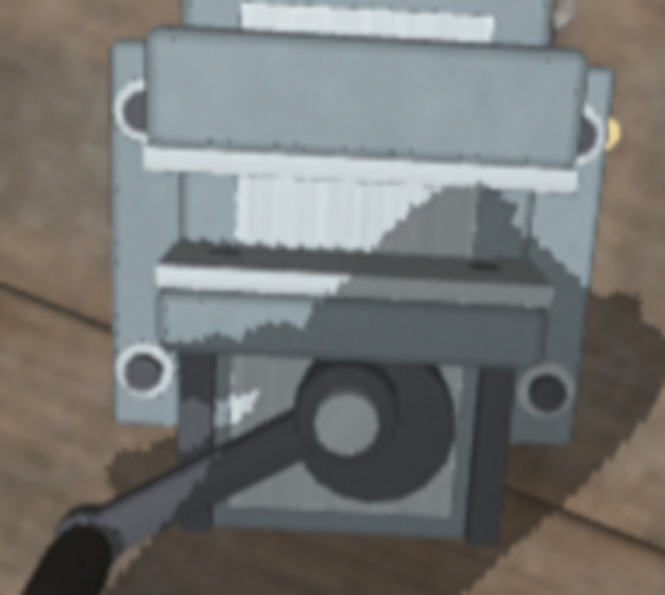

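The enlarged crop gives the fixed edge from (143,170) to (577,190), the moving edge from (158,265) to (553,290), and the pivot disc at (347,422).

```bash
python3 - <<'E'
from h import *
import pickle
np.set_printoptions(precision=4,suppress=True)
S=pickle.load(open('w.pkl','rb'))
c=lambda x,y:[[215+x/3.5,85+y/3.5]]
P={n:onplane(S,c(*p),z)[0][:2] for n,p,z in [('FL',(143,170),.072),('FR',(577,190),.072),('ML',(158,265),.072),('MR',(553,290),.072),('piv',(347,422),.070)]}
k=onplane(S,[[289/1.25,320/1.25]],.11)[0][:2]
yv=P['FL']-P['FR'];print('len',np.linalg.norm(yv),np.linalg.norm(P['ML']-P['MR']));yv/=np.linalg.norm(yv);xv=np.array([yv[1],-yv[0]])
print(P,k,'yaw',np.degrees(np.arctan2(xv[1],xv[0])),np.linalg.norm(k-P['piv']))
m=P['FL']-P['ML'];print('gap',m@xv,'piv->face',(P['FL']-P['piv'])@xv,'mid y rel piv',((P['FL']+P['FR'])/2-P['piv'])@yv,'ang knob',np.degrees(np.arctan2(*((k-P['piv'])[::-1])))) 
print('face mid',(P['FL']+P['FR'])/2)
E
```

```text
len 0.10955121909540987 0.10239077985112224
{'FL': array([ 0.5651, -0.1757]), 'FR': array([ 0.6033, -0.2784]), 'ML': array([ 0.5439, -0.1875]), 'MR': array([ 0.5778, -0.2841]), 'piv': array([ 0.523 , -0.2494])} [ 0.4649 -0.196 ] yaw 20.411871275480173 0.07885808644705992
gap 0.024036616687033375 piv->face 0.06516753355183962 mid y rel piv -0.0004147799542907047 ang knob 137.4346534413372
face mid [ 0.5842 -0.227 ]
```

```bash
python3 -m creep '{"dp":[[0.5,-0.87,-0.2],[0.5,-0.87,-0.2],[0.5,-0.87,-0.2],[0.5,-0.87,-0.2],[0.5,-0.87,-0.2],[0.5,-0.87,-0.2],[0.5,-0.87,-0.1],[0.5,-0.87,0],[0.5,-0.87,0],[0.5,-0.87,0],[0.5,-0.87,0]],"spin":[0,0,0,0,0,0,0,0,0,0,0],"jaw":[-1,-1,-1,-1,-1,-1,-1,-1,-1,-1,-1]}' 
python3 -m creep '{"dp":[[0,0,0],[0,0,0],[0,0,0],[0,0,0],[0,0,0],[0,0,0],[0,0,0],[0,0,0],[0,0,0],[0,0,0]],"spin":[-7.6,-7.6,-7.6,-7.6,-7.6,-7.6,-7.6,-7.6,0,0],"jaw":[-1,-1,-1,-1,-1,-1,-1,-1,-1,-1]}'
python3 - <<'E'
from h import *
import pickle
S=snap('wrist');pickle.dump(S,open('w2.pkl','wb'));save(S,'w2.png',None,1.25);print(telemetry.observe()['q'])
E
```

```text
t: 2.65
eef_pos: [0.5988, 0.1968, 0.2833]
orientation: [[0.923, 0.385, 0.0], [0.385, -0.923, -0.001], [-0.0, 0.001, -1.0]]
contact_force: [0.4, -1.6, 0.5]
grip_width: 0.999
gripper_force: 0.0
t: 3.65
eef_pos: [0.5986, 0.1961, 0.2832]
orientation: [[0.117, 0.993, -0.0], [0.993, -0.117, -0.001], [-0.001, -0.0, -1.0]]
contact_force: [-0.2, -0.2, 0.1]
grip_width: 1.001
gripper_force: 0.0
[  2.4326391   25.46575042 -35.1819867   70.94110799  14.37512044
  87.8756105  -37.24138757]
```

View pics/w2.png

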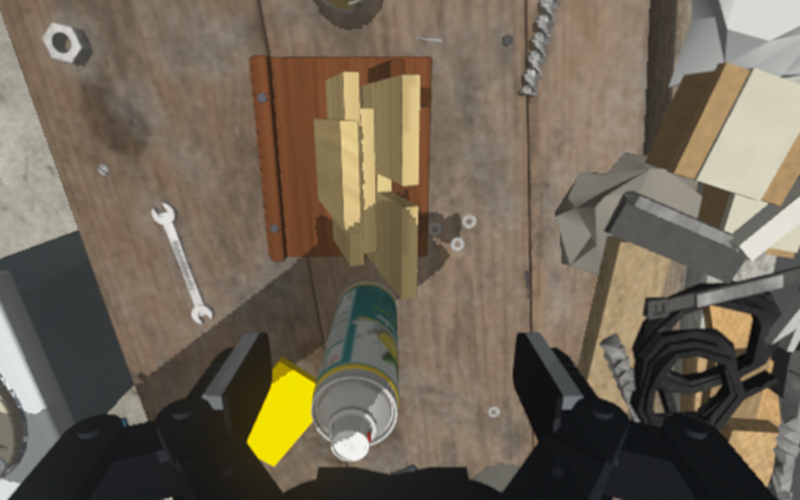

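The slotted board's top edge runs from about (412,75) to (412,297), with the slot near y=190. The front tall board's top edge is at x about 345, y 120-265. I'll enlarge it and take points.

```bash
python3 - <<'E'
from h import *
import pickle
S=pickle.load(open('w2.pkl','rb'))
im=S[0][50:250,235:355][:,:,::-1]
cv2.imwrite('pics/w2c.png',cv2.resize(im,None,fx=3,fy=3,interpolation=cv2.INTER_CUBIC))
C=cloud(S)
for v in range(60,240,8):
  print(v,[(u,)+tuple((C[v,u]*1000).round().astype(int).tolist()) for u in range(250,345) if C[v,u,2]>.138 ][::3])
E
```

```text
60 [(319, 614, 297, 142), (322, 616, 297, 148), (325, 619, 296, 148), (328, 621, 296, 148), (331, 623, 296, 147), (334, 626, 296, 146)]
68 [(304, 607, 275, 426), (319, 614, 292, 143), (322, 616, 291, 148), (325, 618, 291, 149), (328, 620, 291, 148), (331, 623, 290, 146), (334, 625, 290, 147)]
76 [(255, 607, 275, 426), (319, 613, 286, 143), (322, 615, 285, 148), (325, 617, 285, 149), (328, 620, 285, 149), (331, 622, 285, 148), (334, 625, 284, 145)]
84 [(317, 611, 280, 138), (320, 613, 280, 147), (323, 615, 279, 149), (326, 618, 279, 149), (329, 620, 279, 146), (332, 622, 279, 147), (335, 625, 278, 145)]
92 [(262, 607, 275, 426), (319, 612, 274, 144), (322, 614, 274, 149), (325, 616, 273, 148), (328, 618, 273, 149), (331, 621, 273, 146), (334, 623, 273, 146)]
100 [(271, 572, 272, 138), (274, 575, 272, 140), (277, 577, 272, 138), (280, 580, 272, 140), (284, 583, 271, 139), (318, 610, 268, 142), (321, 612, 268, 149), (324, 607, 275, 426), (327, 617, 267, 147), (330, 620, 267, 147), (333, 622, 267, 146)]
108 [(272, 572, 266, 141), (275, 575, 266, 140), (278, 577, 266, 141), (281, 579, 265
[... 2335 characters left out ...]
613, 188, 147)]
204 [(271, 607, 275, 426), (320, 602, 182, 148), (323, 605, 182, 149), (326, 607, 181, 148), (329, 610, 181, 149), (332, 612, 180, 147)]
212 [(317, 598, 172, 139), (320, 601, 174, 146), (323, 604, 175, 148), (326, 607, 174, 147), (329, 609, 173, 147), (332, 612, 173, 146)]
220 [(317, 598, 164, 138), (320, 600, 167, 146), (323, 603, 168, 149), (326, 606, 167, 149), (329, 608, 166, 148), (332, 611, 166, 148)]
228 [(317, 597, 156, 138), (320, 600, 159, 147), (323, 602, 160, 148), (326, 605, 159, 148), (329, 608, 159, 148), (332, 610, 158, 146)]
236 [(250, 607, 275, 426), (320, 599, 152, 148), (323, 601, 152, 149), (326, 604, 151, 147), (329, 607, 150, 146), (332, 609, 150, 147)]
```

View pics/w2c.png

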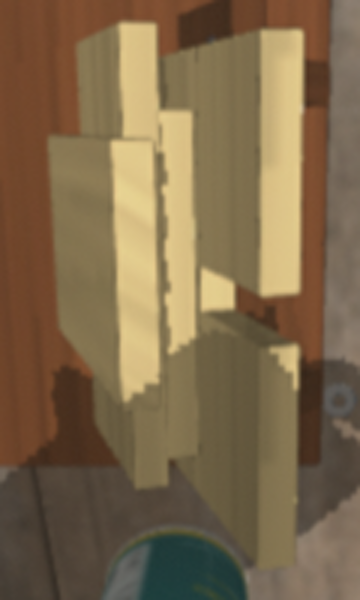

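```bash
python3 -m creep '{"dp":[[-0.33,0.14,0.5],[0,0,0.7],[0,0,0.7],[0,0,0.7],[0,0,0.7],[0,0,0.4],[0,0,0.33],[0,0,0],[0,0,0]],"spin":[-0.6,0,0,0,0,0,0,0,0],"jaw":[-1,-1,-1,-1,-1,-1,-1,-1,-1]}' 30
python3 - <<'E'
from h import *
S=snap('wrist');save(S,'w3.png',(160,0,560,330),1.8)
E
```

```text
t: 4.6
eef_pos: [0.6028, 0.1842, 0.1231]
orientation: [[0.101, 0.995, 0.001], [0.995, -0.101, 0.001], [0.001, 0.001, -1.0]]
contact_force: [0.5, 0.2, 0.1]
grip_width: 1.001
gripper_force: 0.0
```

View pics/w3.png

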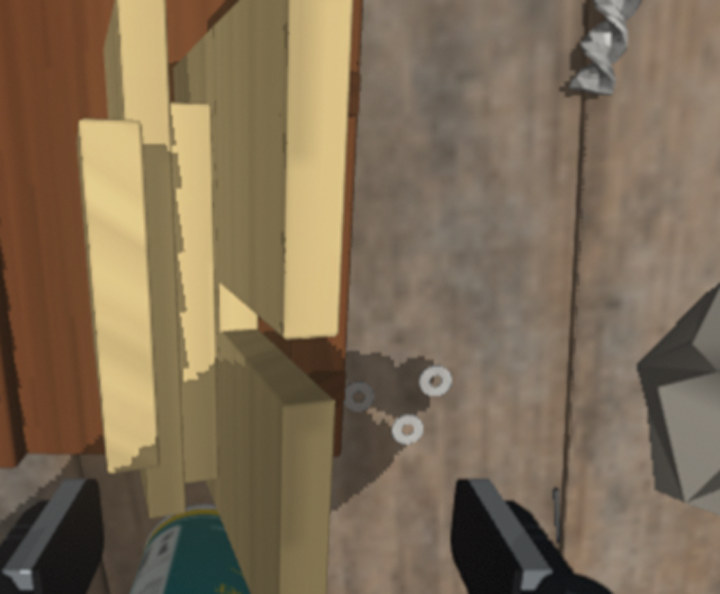

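Fingers straddle the right horn and clear the tall board. The board sits about 7 mm right of the jaw centre at its top (want about 4.5), so I'll shift 2 mm and close.

```bash
python3 -m creep '{"dp":[[0,0.05,0],[0,0,0],[0,0,0],[0,0,0],[0,0,0],[0,0,0],[0,0,0],[0,0,0],[0,0,0],[0,0,0]],"spin":[0,0,0,0,0,0,0,0,0,0],"jaw":[0,0.2,1,1,1,1,1,1,1,1]}' 30
```

```text
t: 5.65
eef_pos: [0.6038, 0.184, 0.1226]
orientation: [[0.1, 0.995, -0.001], [0.995, -0.1, 0.0], [-0.0, -0.001, -1.0]]
contact_force: [-2.5, -0.4, 5.2]
grip_width: 0.208
gripper_force: 28.1
```

```bash
python3 -m creep '{"dp":[[0,0.04,-0.12],[0,0.08,-0.25],[0,0.08,-0.25],[0,0.08,-0.25],[0,0.08,-0.25],[0,0.08,-0.25]],"spin":[0,0,0,0,0,0],"jaw":[1,1,1,1,1,1]}' 30
python3 - <<'E'
from h import *
S=snap('scene');save(S,'s1.png',(190,130,350,300),3.4)
E
```

```text
t: 6.25
eef_pos: [0.6201, 0.1821, 0.1763]
orientation: [[0.099, 0.995, -0.005], [0.995, -0.099, -0.001], [-0.001, -0.005, -1.0]]
contact_force: [-5.2, 0.7, -2.2]
grip_width: 0.199
gripper_force: 31.1
```

View pics/s1.png

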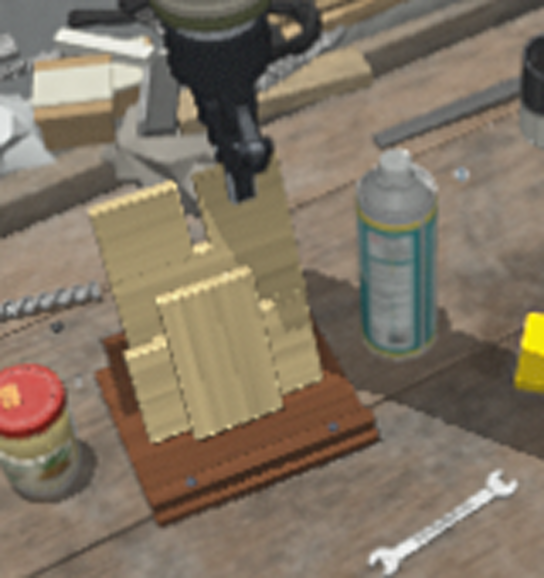

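The slotted board rises and the other three still lean in the stand. Continuing up.

```bash
python3 -m creep '{"dp":[[0,0.08,-0.25],[0,0.08,-0.25],[0,0.08,-0.25],[0,0.08,-0.25],[0,0.08,-0.25],[0,0,-0.7],[0,0,-0.9],[0,0,-0.9],[0,0,-0.6],[0,0,0],[0,0,0]],"spin":[0,0,0,0,0,0,0,0,0,0,0],"jaw":[1,1,1,1,1,1,1,1,1,1,1]}' 60
python3 - <<'E'
from h import *
print(telemetry.observe()['q'])
S=snap('scene');save(S,'s2.png',(170,40,370,300),2.3)
E
```

```text
t: 7.4
eef_pos: [0.6381, 0.1805, 0.3513]
orientation: [[0.1, 0.995, 0.001], [0.995, -0.1, 0.0], [0.001, 0.001, -1.0]]
contact_force: [-0.4, -0.6, -2.4]
grip_width: 0.121
gripper_force: 59.3
[  0.25095461  29.78650114 -33.84457571  55.85598515  16.25024358
  98.29951744 -33.26876219]
```

View pics/s2.png

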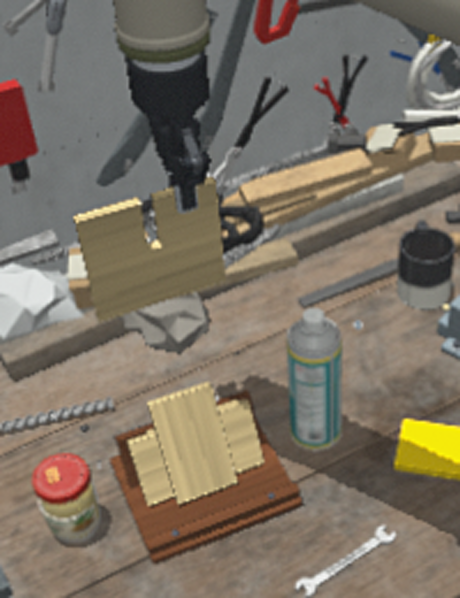

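The board hangs upright in the grip and the other three are still leaning. I'll measure how it sits in the gripper numerically, since the picture budget is used.

```bash
cat > b.py <<'E'
from h import *
np.set_printoptions(precision=4,suppress=True)
s=telemetry.observe();R=np.array(s['orientation']);p=np.array(s['eef_pos'])
for n in ('scene','wrist','top'):
    S=snap(n);C=(cloud(S)-p)@R   # tool coords
    im=S[0].astype(int)
    wood=(im[...,0]-im[...,2]>25)&(im[...,0]>70)
    m=(abs(C[...,1])<.025)&(C[...,0]>-.09)&(C[...,0]<.16)&(C[...,2]>-.045)&(C[...,2]<.16)&wood
    q=C[m];print(n,len(q))
    if len(q)<50: continue
    print(' x',np.percentile(q[:,0],[.5,2,98,99.5]),'z',np.percentile(q[:,2],[.5,2,98,99.5]),'y',np.percentile(q[:,1],[2,50,98]))
    # lower & upper edges
    L=[];U=[]
    for a in np.arange(-.03,.12,.01):
        g=q[abs(q[:,0]-a)<.005]
        if len(g)>8: L.append((a,g[:,2].max()));U.append((a,g[:,2].min()))
    print(' low',np.array(L)[:,1],np.polyfit(*np.array(L).T,1));print(' up',np.array(U)[:,1])
    A=np.c_[q[:,0],q[:,2],np.ones(len(q))];print(' plane y=',np.linalg.lstsq(A,q[:,1],rcond=None)[0])
E
python3 b.py
```

```text
scene 2563
 x [-0.033  -0.0313  0.1135  0.1148] z [-0.0227 -0.0217  0.1138  0.1164] y [-0.0082 -0.0049  0.0022]
 low [0.1166 0.1181 0.1167 0.1156 0.1152 0.1142 0.1179 0.1187 0.1172 0.118
 0.1172 0.1161 0.1163 0.1186 0.1149] [0.0013 0.1167]
 up [-0.0234 -0.0226 -0.0183  0.0065 -0.0223 -0.0227 -0.0238  0.0398 -0.0245
 -0.0228 -0.023  -0.023  -0.0242 -0.0227 -0.0228]
 plane y= [ 0.0006  0.0037 -0.0048]
wrist 11459
 x [-0.0344 -0.0306  0.1047  0.1059] z [-0.0239 -0.0235  0.013   0.0258] y [-0.0065 -0.0009  0.0048]
 low [-0.0205 -0.0209 -0.0207 -0.0204 -0.0208 -0.0204  0.0331 -0.0201 -0.02
 -0.0202 -0.0201 -0.0197 -0.0196 -0.0202] [-0.0124 -0.016 ]
 up [-0.0236 -0.0237 -0.0296 -0.026  -0.0242 -0.024  -0.0241 -0.024  -0.0245
 -0.0243 -0.0245 -0.0242 -0.0246 -0.0241]
 plane y= [-0.0024  0.003  -0.0006]
top 169
 x [0.0829 0.0846 0.1121 0.1137] z [-0.026  -0.025   0.1108  0.1141] y [-0.0028 -0.0015  0.0087]
 low [0.1147 0.1139 0.1109] [-0.1909  0.1323]
 up [-0.0256 -0.0268 -0.0252]
 plane y= [ 0.0405 -0.0371 -0.0034]
```

```bash
python3 -m creep '{"dp":[[-0.5,0,0],[-0.9,0,0],[-0.98,0,0],[-0.98,0,0],[-0.98,0,0],[-0.98,0,0],[-0.98,0,0],[-0.98,0,0],[-0.98,0,0],[-0.98,0,0],[-0.98,0,0],[-0.98,0,0]],"spin":[0,0,0,0,0,0,0,0,0,0,0,0],"jaw":[1,1,1,1,1,1,1,1,1,1,1,1]}' 60
python3 -m creep '{"dp":[[-0.1,0,0.5],[0,0,0.5],[0,0,0.5],[0,0,0.5],[0,0,0],[0,0,0],[0,0,0]],"spin":[-6,-6,-6,-6,-2.1,0,0],"jaw":[1,1,1,1,1,1,1]}'
python3 b.py | head -8
```

```text
t: 8.8
eef_pos: [0.5922, -0.2671, 0.35]
orientation: [[0.1, 0.995, -0.001], [0.995, -0.1, 0.0], [0.0, -0.001, -1.0]]
contact_force: [0.8, -0.3, -1.6]
grip_width: 0.128
gripper_force: 59.3
t: 9.5
eef_pos: [0.5924, -0.2695, 0.2708]
orientation: [[-0.346, 0.938, -0.0], [0.938, 0.346, 0.0], [0.0, 0.0, -1.0]]
contact_force: [-0.0, 0.3, -1.3]
grip_width: 0.127
gripper_force: 59.2
scene 973
 x [-0.0339 -0.0282  0.1173  0.1185] z [-0.0231 -0.0222  0.1118  0.1169] y [-0.006  -0.0039  0.006 ]
 low [0.1188 0.1144 0.1078 0.1101 0.1106 0.1101 0.109  0.1093 0.1185 0.1174
 0.1166 0.1177 0.1171 0.1113 0.1168] [0.0306 0.1125]
 up [ 0.0156  0.0157 -0.0222 -0.0229 -0.023  -0.0227 -0.0242 -0.0195 -0.0214
 -0.0231 -0.0223 -0.0236 -0.0226 -0.0233 -0.0235]
 plane y= [ 0.0165 -0.0146 -0.0033]
wrist 11483
```

```bash
python3 -m creep '{"dp":[[0.05,-0.1,0.4],[0,0,0.6],[0,0,0.4],[0,0,0],[0,0,0]],"spin":[0,0,0,0,0],"jaw":[1,1,1,1,1]}'
python3 -m creep '{"dp":[[0,0,0.4],[0,0,0.4],[0,0,0.4],[0,0,0.3],[0,0,0],[0,0,0]],"spin":[0,0,0,0,0,0],"jaw":[1,1,1,1,1,1]}'
```

```text
t: 10.15
eef_pos: [0.5882, -0.2689, 0.2156]
orientation: [[-0.348, 0.938, 0.0], [0.938, 0.348, -0.0], [-0.0, 0.0, -1.0]]
contact_force: [0.3, 0.1, -1.3]
grip_width: 0.122
gripper_force: 59.2
t: 10.75
eef_pos: [0.5885, -0.269, 0.1559]
orientation: [[-0.348, 0.938, 0.001], [0.938, 0.348, -0.0], [-0.001, 0.001, -1.0]]
contact_force: [-0.2, -0.2, -1.0]
grip_width: 0.124
gripper_force: 59.2
```

```bash
python3 -m creep '{"dp":[[0,0,0.07],[0,0,0.07],[0,0,0.05],[0,0,0]],"spin":[0,0,0,0],"jaw":[1,1,1,1]}'
python3 -m creep '{"dp":[[0,0,0.03],[0,0,0.03],[0,0,0]],"spin":[0,0,0],"jaw":[1,1,1]}'
```

```text
t: 11.15
eef_pos: [0.5879, -0.2689, 0.1471]
orientation: [[-0.348, 0.938, -0.0], [0.938, 0.348, 0.0], [0.0, -0.0, -1.0]]
contact_force: [0.1, 0.1, -0.8]
grip_width: 0.13
gripper_force: 59.3
t: 11.45
eef_pos: [0.5886, -0.2691, 0.1469]
orientation: [[-0.348, 0.938, 0.002], [0.938, 0.348, -0.001], [-0.002, 0.002, -1.0]]
contact_force: [-2.0, 1.4, 8.6]
grip_width: 0.126
gripper_force: 60.7
```

```bash
python3 -m creep '{"dp":[[0,0.05,-0.03],[0,0.05,0],[0,0,0]],"spin":[0,0,0],"jaw":[1,1,1]}'
python3 -m creep '{"dp":[[0,0.03,0],[0,0.02,0],[0,0,0]],"spin":[0,0,0],"jaw":[1,1,1]}'
```

```text
t: 11.75
eef_pos: [0.5919, -0.268, 0.1469]
orientation: [[-0.347, 0.938, 0.0], [0.938, 0.347, -0.001], [-0.001, -0.0, -1.0]]
contact_force: [-2.4, 0.4, 6.2]
grip_width: 0.131
gripper_force: 60.5
t: 12.05
eef_pos: [0.593, -0.2678, 0.1469]
orientation: [[-0.347, 0.938, -0.001], [0.938, 0.347, -0.001], [-0.001, -0.002, -1.0]]
contact_force: [-5.0, -1.4, 7.5]
grip_width: 0.126
gripper_force: 60.8
```

```bash
python3 -m creep '{"dp":[[0,0,0],[0,0,0],[0,0,0],[0,0,0],[0,0,0],[0,0,0]],"spin":[0,0,0,0,0,0],"jaw":[0.6,0.5,0.4,0.2,0,-0.3]}' 40
python3 -m creep '{"dp":[[0,0,-0.3],[0,0,-0.7],[0,0,-0.9],[0,0,-0.6],[0,0,0]],"spin":[0,0,0,0,0],"jaw":[-0.3,-0.3,-0.3,-1,-1]}'
cat > v.py <<'E'
from h import *
np.set_printoptions(precision=4,suppress=True)
xv=np.array([.9375,.348,0]);yv=np.array([-.348,.9375,0]);zv=np.array([0,0,1.]);O=np.array([.5842,-.227,0])-.035*xv
V=np.c_[xv,yv,zv]
for n in('scene','top','wrist'):
    S=snap(n);C=(cloud(S)-O)@V;im=S[0].astype(int)
    w=(im[...,0]-im[...,2]>25)&(im[...,0]>60)
    m=w&(abs(C[...,0]-.03)<.05)&(abs(C[...,1])<.11)&(C[...,2]>.074)&(C[...,2]<.2);q=C[m]
    print(n,len(q))
    if len(q)<40: continue
    print(' y',np.percentile(q[:,1],[1,99]),'z',np.percentile(q[:,2],[1,99]),'top-edge x',[round(np.median(q[abs(q[:,2]-a)<.008][:,0]),4) for a in(.085,.1,.115,.13,.145,.16,.17) if (abs(q[:,2]-a)<.008).sum()>4])
    t=q[q[:,2]>.16];
    if len(t)>20: print(' topslope',[(round(a,2),round(np.percentile(t[abs(t[:,1]-a)<.006][:,2],95),4)) for a in np.arange(-.065,.07,.0216) if (abs(t[:,1]-a)<.006).sum()>3],' x',np.percentile(t[:,0],[2,50,98]))
S=snap('scene');C=cloud(S);im=S[0].astype(int);g=(im.sum(2)<150)&(C[...,2]>.07)&(C[...,2]<.115)&(C[...,0]<.52)&(C[...,0]>.40)&(C[...,1]>-.28)&(C[...,1]<-.13)
print('knob',g.sum(),C[g].mean(0) if g.any() else '')
E
python3 v.py
```

```text
t: 12.65
eef_pos: [0.5937, -0.2667, 0.146]
orientation: [[-0.348, 0.938, 0.0], [0.938, 0.348, 0.0], [0.0, 0.0, -1.0]]
contact_force: [0.1, 0.1, 0.5]
grip_width: 0.64
gripper_force: 0.0
t: 13.15
eef_pos: [0.5956, -0.267, 0.252]
orientation: [[-0.348, 0.938, 0.008], [0.938, 0.348, -0.003], [-0.005, 0.006, -1.0]]
contact_force: [-0.4, -0.7, -0.6]
grip_width: 0.953
gripper_force: 0.0
scene 670
 y [-0.0718  0.0742] z [0.0751 0.1705] top-edge x [np.float64(0.025), np.float64(0.0251), np.float64(0.025), np.float64(0.0251), np.float64(0.0251), np.float64(0.0264), np.float64(0.029)]
 topslope [(np.float64(-0.06), np.float64(0.169)), (np.float64(-0.04), np.float64(0.1689)), (np.float64(-0.02), np.float64(0.1702)), (np.float64(0.02), np.float64(0.1696)), (np.float64(0.04), np.float64(0.1701)), (np.float64(0.06), np.float64(0.1701))]  x [0.0236 0.0288 0.0369]
top 366
 y [-0.0716  0.0711] z [0.076  0.1759] top-edge x [np.float64(0.0262), np.float64(0.0264), np.float64(0.0264), np.float64(0.0265), np.float64(0.0267), np.float64(0.0305), np.float64(0.0318)]
 topslope [(np.float64(-0.06), np.float64(0.1754)), (np.float64(-0.04), np.float64(0.174)), (np.float64(-0.02), np.float64(0.1745)), (np.float64(-0.0), np.float64(0.171)), (np.float64(0.02), np.float64(0.1759)), (np.float64(0.04), np.float64(0.1721)), (np.float64(0.06), np.float64(0.1757))]  x [0.0258 0.0318 0.0377]
wrist 4093
 y [-0.0744  0.0716] z [0.108  0.1714] top-edge x [np.float64(0.0294), np.float64(0.0286), np.float64(0.0286), np.float64(0.0279), np.float64(0.0286), np.float64(0.0286)]
 topslope [(np.float64(-0.06), np.float64(0.1709)), (np.float64(-0.04), np.float64(0.171)), (np.float64(-0.02), np.float64(0.1709)), (np.float64(-0.0), np.float64(0.1703)), (np.float64(0.02), np.float64(0.1711)), (np.float64(0.04), np.float64(0.1711)), (np.float64(0.06), np.float64(0.1712))]  x [0.0226 0.0286 0.0343]
knob 55 [ 0.4534 -0.1891  0.0926]
```

```bash
python3 -m creep '{"dp":[[0.72,-0.65,0],[0.72,-0.65,0],[0.72,-0.65,0],[0.72,-0.65,0],[0,0,0],[0,0,0],[0,0,0],[0,0,0],[0,0,0],[0,0,0],[0,0,0],[0,0,0]],"spin":[0,0,0,0,-8,-8,-8,-8,-8,-8,-8,0],"jaw":[-1,-1,-1,-1,-1,-1,-1,-1,-1,-1,-1,-1]}' 60
python3 - <<'E'
from h import *
np.set_printoptions(precision=4,suppress=True)
print(telemetry.observe()['q'])
for n in('wrist','scene'):
    S=snap(n);C=cloud(S);im=S[0].astype(int)
    near=(np.hypot(C[...,0]-.459,C[...,1]+.194)<.035)&(C[...,2]>.072)&(C[...,2]<.118)
    q=C[near];print(n,len(q),q.min(0),q.max(0),q.mean(0))
    t=q[q[:,2]>.104];print(' top',len(t),t.mean(0) if len(t) else '',np.percentile(t,[3,97],axis=0) if len(t) else '')
E
```

```text
t: 14.55
eef_pos: [0.4554, -0.1949, 0.2451]
orientation: [[-0.972, 0.234, -0.002], [0.234, 0.972, 0.001], [0.002, 0.001, -1.0]]
contact_force: [0.7, 0.8, -0.4]
grip_width: 0.998
gripper_force: 0.0
[ 54.5023   8.4666 -38.6427  95.5268   5.3602  78.0024  91.5099]
wrist 476 [ 0.447  -0.2047  0.0721] [ 0.4658 -0.186   0.1111] [ 0.4533 -0.1947  0.102 ]
 top 288 [ 0.4554 -0.1953  0.1084] [[ 0.4489 -0.2025  0.1046]
 [ 0.4628 -0.1882  0.1104]]
scene 77 [ 0.447  -0.1999  0.0721] [ 0.4643 -0.1824  0.1106] [ 0.4547 -0.1895  0.0939]
 top 22 [ 0.4566 -0.1917  0.1076] [[ 0.4497 -0.1983  0.1043]
 [ 0.4637 -0.1846  0.1104]]
```

```bash
python3 -m creep '{"dp":[[-0.02,0,0.7],[0,0,0.9],[0,0,0.9],[0,0,0.9],[0,0,0.6],[0,0,0.3],[0,0,0],[0,0,0]],"spin":[0,0,0,0,0,0,0,0],"jaw":[-1,-1,-1,-1,-1,-1,-1,-1]}' 60
python3 -m creep '{"dp":[[0,0,0],[0,0,0],[0,0,0],[0,0,0],[0,0,0],[0,0,0],[0,0,0]],"spin":[0,0,0,0,0,0,0],"jaw":[0,0.4,1,1,1,1,1]}' 60
```

```text
t: 15.45
eef_pos: [0.4575, -0.1952, 0.075]
orientation: [[-0.972, 0.237, 0.001], [0.237, 0.972, -0.0], [-0.001, 0.0, -1.0]]
contact_force: [-0.7, 0.0, -0.1]
grip_width: 1.001
gripper_force: 0.0
t: 16.15
eef_pos: [0.4569, -0.1951, 0.0746]
orientation: [[-0.972, 0.236, 0.0], [0.236, 0.972, -0.0], [-0.0, -0.0, -1.0]]
contact_force: [-1.9, 1.1, 6.7]
grip_width: 0.2
gripper_force: 58.5
```

```bash
python3 - <<'E'
import numpy as np
P=np.array([.5232,-.2495]);k=np.array([.4569,-.1951]);d=k-P;r=np.hypot(*d);a0=np.degrees(np.arctan2(d[1],d[0]))
R=np.array([[-.972,.236],[.236,.972]])
pts=[k]+[P+r*np.array([np.cos(t),np.sin(t)]) for t in np.radians(a0+np.arange(6,97,6))]
print(a0,r)
for i in range(1,len(pts)): print(6*i,pts[i].round(4),(R@(pts[i]-pts[i-1])/.04).round(3))
E
```

```text
140.63068275763527 0.0857615881382802
6 [ 0.4516 -0.2023] [ 0.087 -0.207]
12 [ 0.447  -0.2101] [ 0.065 -0.215]
18 [ 0.4433 -0.2183] [ 0.042 -0.221]
24 [ 0.4405 -0.2268] [ 0.018 -0.224]
30 [ 0.4386 -0.2355] [-0.005 -0.224]
36 [ 0.4376 -0.2445] [-0.028 -0.223]
42 [ 0.4375 -0.2534] [-0.052 -0.218]
48 [ 0.4384 -0.2624] [-0.074 -0.212]
54 [ 0.4402 -0.2712] [-0.096 -0.203]
60 [ 0.4429 -0.2797] [-0.117 -0.192]
66 [ 0.4465 -0.2879] [-0.136 -0.179]
72 [ 0.451  -0.2957] [-0.154 -0.163]
78 [ 0.4562 -0.303 ] [-0.17  -0.146]
84 [ 0.4622 -0.3098] [-0.185 -0.128]
90 [ 0.4688 -0.3158] [-0.197 -0.108]
96 [ 0.476  -0.3211] [-0.207 -0.087]
```

```bash
python3 -m creep '{"dp":[[0.09,-0.21,0],[0.065,-0.215,0],[0.04,-0.22,0],[0.02,-0.225,0],[0,0,0]],"spin":[0,0,0,0,0],"jaw":[1,1,1,1,1]}' 60
python3 -m creep '{"dp":[[-0.005,-0.225,0],[-0.03,-0.22,0],[-0.05,-0.22,0],[-0.075,-0.21,0],[0,0,0]],"spin":[0,0,0,0,0],"jaw":[1,1,1,1,1]}' 60
```

```text
t: 16.65
eef_pos: [0.4387, -0.2248, 0.0743]
orientation: [[-0.972, 0.234, -0.004], [0.234, 0.972, 0.003], [0.004, 0.002, -1.0]]
contact_force: [-11.2, 8.9, 14.9]
grip_width: 0.203
gripper_force: 59.0
t: 17.15
eef_pos: [0.4382, -0.2616, 0.0741]
orientation: [[-0.972, 0.234, -0.001], [0.234, 0.972, 0.002], [0.001, 0.001, -1.0]]
contact_force: [-1.9, 3.9, 4.9]
grip_width: 0.201
gripper_force: 59.5
```

```bash
python3 -m creep '{"dp":[[-0.095,-0.2,0],[-0.117,-0.19,0],[-0.136,-0.18,0],[-0.154,-0.163,0],[0,0,0]],"spin":[0,0,0,0,0],"jaw":[1,1,1,1,1]}' 60
python3 -m creep '{"dp":[[-0.17,-0.146,0],[-0.06,-0.045,0],[0,0,0]],"spin":[0,0,0],"jaw":[1,1,1]}' 60
```

```text
t: 17.65
eef_pos: [0.4515, -0.2941, 0.074]
orientation: [[-0.972, 0.233, -0.0], [0.233, 0.972, 0.002], [0.001, 0.002, -1.0]]
contact_force: [0.3, 4.7, 3.8]
grip_width: 0.205
gripper_force: 59.8
t: 17.95
eef_pos: [0.4558, -0.2996, 0.0738]
orientation: [[-0.973, 0.232, -0.007], [0.232, 0.973, 0.007], [0.009, 0.005, -1.0]]
contact_force: [-15.8, 19.5, 21.3]
grip_width: 0.204
gripper_force: 63.9
```

```bash
python3 -m creep '{"dp":[[0,0,0],[0,0,0],[0,0,0]],"spin":[0,0,0],"jaw":[1,1,1]}' 60; python3 v.py
```

```text
t: 18.25
eef_pos: [0.4558, -0.2996, 0.0738]
orientation: [[-0.973, 0.232, -0.007], [0.231, 0.973, 0.007], [0.008, 0.005, -1.0]]
contact_force: [-15.4, 20.0, 20.1]
grip_width: 0.199
gripper_force: 63.7
scene 661
 y [-0.0722  0.0744] z [0.0762 0.1711] top-edge x [np.float64(0.0253), np.float64(0.0251), np.float64(0.0251), np.float64(0.0249), np.float64(0.0251), np.float64(0.0264), np.float64(0.0291)]
 topslope [(np.float64(-0.06), np.float64(0.1694)), (np.float64(-0.04), np.float64(0.1681)), (np.float64(-0.02), np.float64(0.1696)), (np.float64(-0.0), np.float64(0.1669)), (np.float64(0.02), np.float64(0.1696)), (np.float64(0.04), np.float64(0.172)), (np.float64(0.06), np.float64(0.1714))]  x [0.0233 0.0289 0.0365]
top 354
 y [-0.0754  0.0713] z [0.082  0.1767] top-edge x [np.float64(0.0268), np.float64(0.0265), np.float64(0.0265), np.float64(0.0264), np.float64(0.0264), np.float64(0.0284), np.float64(0.0312)]
 topslope [(np.float64(-0.06), np.float64(0.1753)), (np.float64(-0.04), np.float64(0.1739)), (np.float64(-0.02), np.float64(0.173)), (np.float64(-0.0), np.float64(0.1723)), (np.float64(0.02), np.float64(0.1741)), (np.float64(0.04), np.float64(0.1746)), (np.float64(0.06), np.float64(0.1769))]  x [0.0257 0.0311 0.0377]
wrist 1691
 y [0.046  0.0729] z [0.0742 0.0935] top-edge x [np.float64(0.0231), np.float64(0.023)]
knob 20 [ 0.4574 -0.2777  0.098 ]
```

Knob resistance of about 25 N is sustained, so the board is clamped. Letting go and checking.

```bash
python3 -m creep '{"dp":[[0,0,0],[0,0,0],[0,0,0],[0,0,0],[0,0,-0.5],[0,0,-0.9],[0,0,-0.9],[0,0,-0.9],[0,0,-0.7],[0,0,0],[0,0,0]],"spin":[0,0,0,0,0,0,0,0,0,0,0],"jaw":[0,-0.5,-1,-1,-1,-1,-1,-1,-1,-1,-1]}' 60
python3 v.py; python3 - <<'E'
from v import *
C=(cloud(snap('wrist'))-O)@V
g=(abs(C[...,2]-.0715)<.004)&(abs(C[...,1])<.045)&(C[...,0]<.06)&(C[...,0]>-.03)
print('jaw top x hist',np.histogram(C[g][:,0],np.arange(-.03,.062,.004)))
W=cloud(snap('top'))
for n,(x,y,z) in dict(can=(.56,.071,.205),jar=(.591,.392,.1),tall=(.574,.238,.14)).items():
    m=(np.hypot(W[...,0]-x,W[...,1]-y)<.05)&(abs(W[...,2]-z)<.012);print(n,m.sum(),W[m].mean(0))
E
```

```text
t: 19.55
eef_pos: [0.4582, -0.3057, 0.2305]
orientation: [[-0.972, 0.236, 0.001], [0.236, 0.972, -0.001], [-0.001, -0.001, -1.0]]
contact_force: [-0.8, 0.1, -0.6]
grip_width: 1.001
gripper_force: 0.0
scene 662
 y [-0.0725  0.0757] z [0.0759 0.1709] top-edge x [np.float64(0.0253), np.float64(0.0252), np.float64(0.025), np.float64(0.025), np.float64(0.0253), np.float64(0.0262), np.float64(0.029)]
 topslope [(np.float64(-0.06), np.float64(0.1692)), (np.float64(-0.04), np.float64(0.1695)), (np.float64(-0.02), np.float64(0.1697)), (np.float64(-0.0), np.float64(0.1697)), (np.float64(0.02), np.float64(0.1691)), (np.float64(0.04), np.float64(0.1711)), (np.float64(0.06), np.float64(0.1716))]  x [0.0232 0.0287 0.0362]
top 353
 y [-0.0747  0.0713] z [0.0792 0.1751] top-edge x [np.float64(0.027), np.float64(0.0262), np.float64(0.0267), np.float64(0.0266), np.float64(0.0266), np.float64(0.028), np.float64(0.0314)]
 topslope [(np.float64(-0.06), np.float64(0.1748)), (np.float64(-0.04), np.float64(0.1721)), (np.float64(-0.02), np.float64(0.1726)), (np.float64(-0.0), np.float64(0.1715)), (np.float64
[... 1776 characters left out ...]
64(0.0237)]
 topslope [(np.float64(-0.06), np.float64(0.1704)), (np.float64(-0.04), np.float64(0.1708)), (np.float64(-0.02), np.float64(0.1705)), (np.float64(0.04), np.float64(0.1709)), (np.float64(0.06), np.float64(0.171))]  x [0.0214 0.0234 0.0336]
knob 0 
jaw top x hist (array([ 69,  38,   1,   0,   0,   0,   0, 370, 359, 320, 303, 279, 299,
       257,   0,   0,   0,   0,   0,   0,   0,   0]), array([-0.03 , -0.026, -0.022, -0.018, -0.014, -0.01 , -0.006, -0.002,
        0.002,  0.006,  0.01 ,  0.014,  0.018,  0.022,  0.026,  0.03 ,
        0.034,  0.038,  0.042,  0.046,  0.05 ,  0.054,  0.058]))
can 72 [0.5592 0.0736 0.2026]
jar 354 [0.5864 0.3905 0.0984]
tall 110 [0.5952 0.2344 0.1328]
```

```bash
python3 -c "
from plant import sign_off;print(sign_off())"
```

```text
the job is handed in; nothing more can be done
None
```

I handed the job in at about 20 s. The slotted board stands upright, slot up, on the vice bed with about 25 N at the lever knob. The other three boards are still leaning in the stand, and the can and jar have not moved. I kept clear of the cup but did not measure it again. The sign-off gave no verdict.

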